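Reload stripped hub parts for assembly in reverse order

TASK

The four hub parts stand on the plywood dismantling board in the order they came off; put them into the empty assembly rack in the reverse order, so that the part at the left end of the board goes to the right end of the rack, the second from the left to the second from the right, and so on. Set each part down, without dropping it, the same way up as it stands now, flat on the floor of its own bay and about in the middle of it.

Things in the scene. Friction and masses are not known exactly. Their poses are not given: they have to be found in the camera images.
- nut: steel castle nut standing flat: hexagon 46 mm across flats, 53 mm across corners, 32 mm high, topped by a crown of six lugs to 40 mm; 0.25 kg. Origin: centre of its underside, z up; its x axis is square to one pair of flats (other flats at 60 degree steps).
- sleeve: plain steel spacer sleeve (tube) standing on end: 34 mm outside diameter, 22 mm bore, 55 mm high; 0.2 kg. Origin: centre of its underside, z up.
- bush: brass flanged bush standing on its flange: flange 50 mm diameter, 8 mm thick, below; barrel 32 mm diameter above it, 48 mm high over all; 0.3 kg. Origin: centre of the flange's underside, z up.
- pinion: dark steel pinion lying flat with a bright shaft stub pointing up: toothed wheel 47 mm diameter, 20 mm thick; shaft 20 mm diameter above it, 54 mm high over all; 0.3 kg. Origin: centre of the wheel's underside, z up.
- tray_nut: fixed shallow black plastic tray on the dismantling board, 70 x 70 x 8 mm, walls and floor 3 mm, origin at the centre of its underside, axes as the board's. At the start it holds the castle nut; it stays in place and so keeps the record of where in the row that part began.
- tray_sleeve: fixed shallow black plastic tray on the dismantling board, 70 x 70 x 8 mm, walls and floor 3 mm, origin at the centre of its underside, axes as the board's. At the start it holds the sleeve; it stays in place and so keeps the record of where in the row that part began.
- tray_bush: fixed shallow black plastic tray on the dismantling board, 70 x 70 x 8 mm, walls and floor 3 mm, origin at the centre of its underside, axes as the board's. At the start it holds the flanged bush; it stays in place and so keeps the record of where in the row that part began.
- tray_pinion: fixed shallow black plastic tray on the dismantling board, 70 x 70 x 8 mm, walls and floor 3 mm, origin at the centre of its underside, axes as the board's. At the start it holds the pinion; it stays in place and so keeps the record of where in the row that part began.
- strip_board: dismantling board: fixed plywood board, 96 mm (x) by 312 mm (y), 12 mm thick, with 6 mm wooden strips at its ends to 18 mm. Origin: centre of its underside. The four trays stand on it in a row along its y axis, centres at y = -111, -37, +37, +111 mm, x = 0; parts stand 15 mm above its underside. At yaw 0 its x axis points away from the robot and y to the robot's left; it is turned by at most 20 degrees, and lies left or right of the other rack.
- build_rack: assembly rack: fixed low grey tray with aluminium edges, 82 mm (x) by 310 mm (y), empty at the start. Origin: centre of its underside. Four bays, 70 x 70 mm inside, in a row, centres at y = -114, -38, +38, +114 mm, x = 0; bay floor 6 mm above the underside, rims and dividers 6 mm thick to 14 mm. Axes as the board's. Loose tools lie beside both racks, 65 mm or more from the row's centre line.

How it is judged:
By the outcome, as a careful person would: the job done as asked, in the order asked, and still so for the second after the job is handed in, with the robot touching nothing.
It also fails if it takes over 96 s, if anything falls off the work surface, if the arm or the gripper's body presses on something with over 40 N, if the wrist force passes 120 N, or if a joint passes its speed limit or range.

ROBOT

A 6-joint arm with a two-finger parallel gripper is mounted at the origin on the work surface. World frame = base frame: x ahead of the robot, y to its left, z up, the work surface at z = 0. Lengths are in m, angles in rad, forces in N, time in s.
With the tool pointing down it reaches from about 0.3 to 0.875 m from the base axis. Payload 6.4 kg.
Tool frame: the origin (TCP) lies between the finger pads; the fingertips stand 19 mm ahead of it and the grasp point (between the pads) is the TCP (ctrl.tips_ahead is the z of the fingertips in the tool frame, in m); z points along the fingers, y is the line along which they close (so a half turn about z gives the same grasp; the last joint's range is limited). The gripper opens to 85 mm and grips with 20 to 120 N. Pads are 22 mm wide; open, the fingers measure 114 mm over their backs; the gripper's body (76 mm by 85 mm) begins 54 mm behind the grasp point. The pads swing forward as they close: fully open they stand 13 mm farther back than shut.
Start: joints at [1.072, 0.181, 1.607, -0, 1.354, -0.206], TCP at [0.166, 0.551, 0.25] pointing down, gripper open.
Joint ranges: [-2.99, 2.99], [-0.89, 2.07], [0.3, 2.58], [-1.14, 4.28], [0, 2.63], [-3.12, 3.12]. Speed limits (rad/s): [2.57, 2.57, 3.01, 3.14, 3.14, 3.14].

INTERFACE

Orientations are given as a unit quaternion [w, x, y, z].
In Python, from bench import readout, vision, ctrl gives the robot as it stands.
- The arm moves only by the tool play_rows, never from a script. Its arguments are lists of equal length, an entry for each row: "xyz": the shift along the tool's x, y, z in mm, a list of three; "rot": the turn, a rotation vector about the tool's x, y, z in rad, a list of three; "grip": the opening, from 0 (shut) to 1 (fully open). In form: {"xyz": [[x, y, z], ...], "rot": [[rx, ry, rz], ...], "grip": [grip, ...]}. A call has exactly 10 rows; each row is the pose to reach, as a shift and turn from the pose commanded when the call began, along the tool's axes at that moment; what a row does not reach only later rows make up. A row lasts 1/8 s, in which the tool goes at most 62.5 mm and 10.7 degrees, less where a joint would pass 70% of its speed; a pose out of reach is approached as far as the arm can. A call with a gripper value outside its range is refused whole. The fingers move at their own pace and stop on an object; the grip force is fixed at half the most. Time passes only in rows, so rows that repeat a pose let the fingers close, or fill a call up. It gives the time, the measured TCP pose, the force, the opening and the grip force at its end, in the units of the state.
- readout.get_obs(): the state, without advancing time (a new reading comes with each control period).
- vision.camera(name): name is "scene" or "top"; returns a dict with "color" (400x640x3 uint8, red, green, blue), "depth" (400x640 float32, m along the optical axis (not along the pixel's ray), 0 where there is no reading), "camera_matrix" (3x3 intrinsics, pixels), "extrinsics" (4x4, takes a point from camera to world coordinates). Camera axes: x right, y down, z forward; pixel columns grow to the right and rows downward; lengths in m; the calibration is good to about 2 mm. A picture is of the moment at which its call begins.
- ctrl.hand_in(): hands the job in; it is judged then, once.
The state is a dict: "time_s": time; "q": joint angles; "dq": joint speeds; "joint_efforts": joint torques, N m; "eef_pos": TCP position; "eef_rot": TCP orientation; "wrist_force": force on the tool from outside, world axes, zero at the start; "torque": the same for the moment, N m; "opening": opening from 0.0 (shut) to 1.0 (fully open); "grasp_force": force on a finger pad.
Only numpy, scipy, OpenCV 4.12 (cv2) and the standard library are available. Lean on these libraries where they do the work, as an engineer would, in place of code of your own. Each camera call takes 0.05 s, during which the arm holds its last target. There are 200 camera calls.

## Working session

There is one attempt and no reset: what is moved stays moved. The work goes in short steps, Python scripts to look and compute and a tool call to move; the robot and the scene stay as the last step left them, time stands still between calls to the robot, and variables do not carry over. Pictures are saved under pics/ and viewed, at most 14 in all, crops included, and the job is handed in when it is done.

Besides the shell and the picture viewer there is one more tool, called after ">>>" as name(argument=value, ...) on one line, values as JSON. play_rows: Moves the arm, as the interface text tells. Its arguments: {"type":"object","properties":{"xyz":{"type":"array","items":{"type":"array","items":{"type":"number"}}},"rot":{"type":"array","items":{"type":"array","items":{"type":"number"}}},"grip":{"type":"array","items":{"type":"number"}}},"required":["xyz","rot","grip"]}

```bash
mkdir -p pics; python3 - <<'E'
from bench import readout, vision, ctrl
import cv2,numpy as np
for n in("top","scene"):
    c=vision.camera(n); cv2.imwrite(f"pics/{n}0.png",c["color"][...,::-1]); np.savez(f"{n}0.npz",**{k:c[k] for k in("color","depth","camera_matrix","extrinsics")})
    print(n,c["camera_matrix"].round(1).tolist(),c["extrinsics"].round(3).tolist())
o=readout.get_obs();print(o["eef_pos"],o["eef_rot"],o["opening"],o["time_s"],ctrl.tips_ahead)
E
```

```text
top [[419.6, 0.0, 319.2], [0.0, 419.6, 195.9], [0.0, 0.0, 1.0]] [[0.02, -0.995, 0.094, 0.457], [-0.999, -0.024, -0.042, 0.015], [0.044, -0.093, -0.995, 0.903], [0.0, 0.0, 0.0, 1.0]]
scene [[471.7, 0.0, 323.7], [0.0, 471.7, 199.7], [0.0, 0.0, 1.0]] [[-0.426, 0.678, -0.599, 1.083], [0.905, 0.323, -0.277, 0.24], [0.006, -0.66, -0.751, 0.751], [0.0, 0.0, 0.0, 1.0]]
[0.16572688 0.55012252 0.24949775] [-2.59636603e-04  1.45864248e-01  9.89304314e-01 -7.26367481e-04] 0.9995467443931988 0.1 0.019
```

View pics/top0.png

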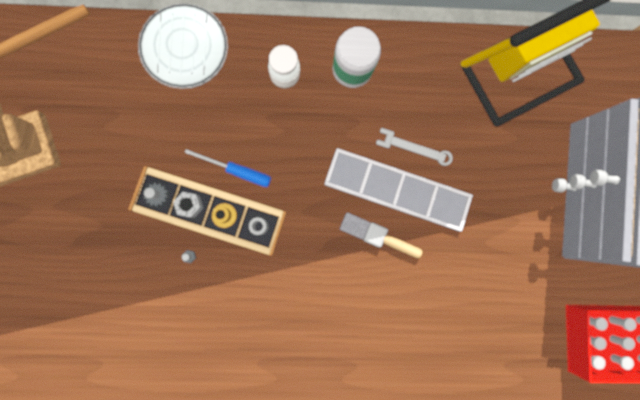

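View pics/scene0.png

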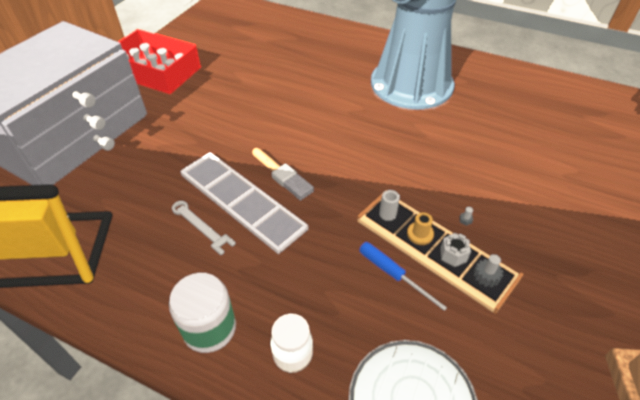

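The top view shows pinion (154,193), nut (187,204), bush (224,214) and sleeve (258,226) from left to right, with the empty rack's corners at about (338,150), (472,194), (463,230) and (326,185). Next I'll look at enlarged crops.

```bash
python3 - <<'E'
import cv2
im=cv2.imread("pics/top0.png")
a=cv2.resize(im[155:265,120:300],None,fx=4.4,fy=4.4,interpolation=cv2.INTER_CUBIC)
b=cv2.resize(im[140:240,315:485],None,fx=4.4,fy=4.4,interpolation=cv2.INTER_CUBIC)
cv2.imwrite("pics/a.png",a);cv2.imwrite("pics/b.png",b)
E
```

```text
(no output)
```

View pics/a.png

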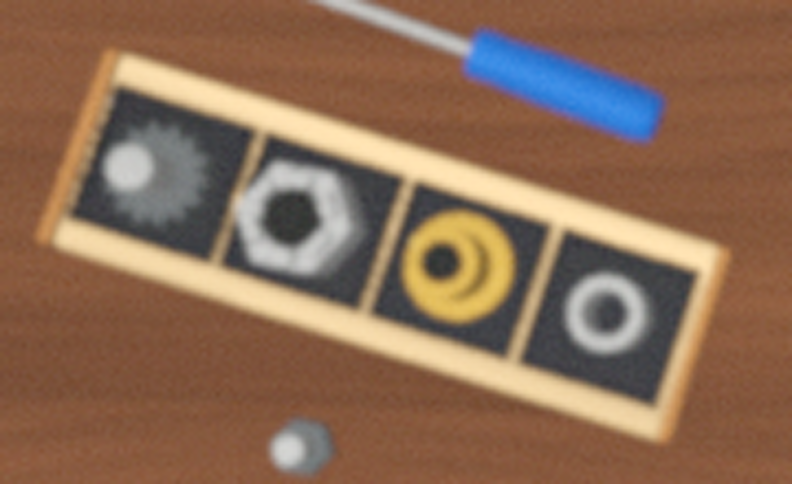

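View pics/b.png

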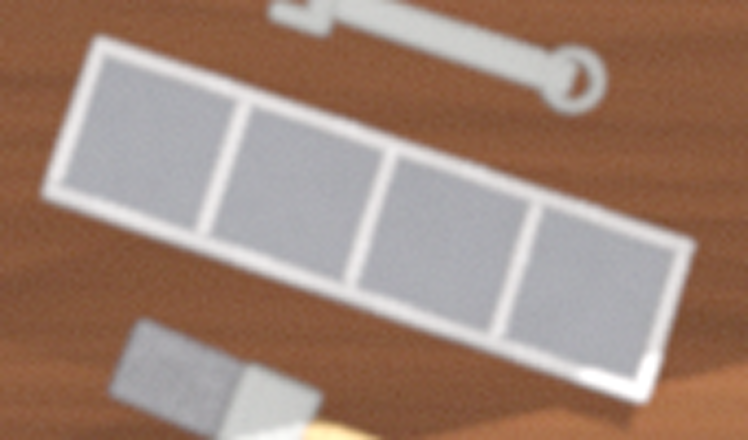

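Crop a puts the shaft top at (129,167), nut hole (292,216), bush barrel (443,262) with its flange (459,267), and sleeve top (605,313). Crop b gives the rack rim corners: (99,36), (694,241), (648,404), (41,196).

```bash
cat > h.py <<'E'
import numpy as np
d=np.load("top0.npz");K=d["camera_matrix"];T=d["extrinsics"]
def px(u,v,z,K=K,T=T):
    r=T[:3,:3]@np.linalg.solve(K,[u,v,1]);s=(z-T[2,3])/r[2];return T[:3,3]+s*r
A=lambda x,y,z:px((x+.5)/4.4-.5+120,(y+.5)/4.4-.5+155,z)
B=lambda x,y,z:px((x+.5)/4.4-.5+315,(y+.5)/4.4-.5+140,z)
E
python3 - <<'E'
from h import *
D=d["depth"]
def rep(n,P,L,W):
    P=np.array(P)[:,:2];c=P.mean(0);v=(P[0]-P[1]+P[3]-P[2]);a=np.arctan2(-v[0],v[1])
    print(n,c.round(4),"yaw",np.degrees(a).round(2),"len",[np.linalg.norm(P[0]-P[1]).round(4),np.linalg.norm(P[2]-P[3]).round(4),np.linalg.norm(P[1]-P[2]).round(4),np.linalg.norm(P[3]-P[0]).round(4)]);return c,a
def pts(c,a,ys):return [ (c+np.array([-np.sin(a),np.cos(a)])*y).round(4).tolist() for y in ys]
c,a=rep("rack",[B(*p,.014) for p in((99,36),(694,241),(648,404),(41,196))],.31,.082);print(pts(c,a,[-.114,-.038,.038,.114]))
c,a=rep("board",[A(*p,.018) for p in((110,50),(730,250),(667,442),(40,240))],.312,.096);print(pts(c,a,[-.111,-.037,.037,.111]))
for n,p in dict(shaft=(129,167,.069),wheel=(155,174,.035),nuthole=(292,216,.055),bushtop=(443,262,.063),flange=(459,267,.023),sleeve=(605,313,.070)).items():
    q=A(*p);u,v=int(p[0]/4.4+120),int(p[1]/4.4+155)
    z=D[v-1:v+2,u-1:u+2];zz=np.median(z[z>0]);w=T[:3,:3]@(np.linalg.solve(K,[u,v,1])*zz)+T[:3,3]
    print(n,q.round(4),"depthz",w[2].round(4))
# nut edges orientation: mask by depth height
for s in (-1,):
    yy,xx=np.mgrid[185:225,165:210];zz=D[185:225,165:210]
    w=(np.c_[xx.ravel(),yy.ravel(),np.ones(xx.size)]@np.linalg.inv(K).T*zz.ravel()[:,None])@T[:3,:3].T+T[:3,3]
    m=(w[:,2]>.04)&(w[:,2]<.08);q=w[m][:,:2];cc=(q.max(0)+q.min(0))/2;print("nut pts",m.sum(),cc)
    for t in range(0,60,5):
        e=np.array([np.cos(np.radians(t)),np.sin(np.radians(t))]);
        print(t,[round(float(np.ptp(q@np.array([np.cos(np.radians(t+k)),np.sin(np.radians(t+k))]))),4) for k in(0,60,120)])
E
```

```text
rack [ 0.5594 -0.1935] yaw -17.6 len [np.float64(0.3096), np.float64(0.3127), np.float64(0.0839), np.float64(0.0841)]
[[0.5249, -0.3021], [0.5479, -0.2297], [0.5709, -0.1572], [0.5939, -0.0848]]
board [0.5049 0.2104] yaw -16.64 len [np.float64(0.3099), np.float64(0.3099), np.float64(0.0955), np.float64(0.0952)]
[[0.4731, 0.1041], [0.4943, 0.175], [0.5154, 0.2459], [0.5366, 0.3168]]
shaft [0.5344 0.3149 0.069 ] depthz 0.0702
wheel [0.5346 0.3151 0.035 ] depthz 0.0626
nuthole [0.5152 0.2459 0.055 ] depthz 0.0479
bushtop [0.4954 0.1755 0.063 ] depthz 0.0643
flange [0.495  0.1755 0.023 ] depthz 0.0645
sleeve [0.4739 0.1014 0.07  ] depthz 0.0161
nut pts 476 [0.51522403 0.24698694]
0 [0.0482, 0.0491, 0.048]
5 [0.0495, 0.0503, 0.049]
10 [0.0506, 0.0511, 0.0496]
15 [0.0514, 0.0517, 0.0501]
20 [0.0518, 0.0519, 0.0504]
25 [0.0517, 0.0517, 0.0503]
30 [0.0513, 0.0513, 0.0498]
35 [0.0505, 0.0506, 0.0492]
40 [0.0493, 0.0495, 0.0483]
45 [0.0478, 0.0481, 0.047]
50 [0.047, 0.0465, 0.0458]
55 [0.0475, 0.0466, 0.0471]
```

```bash
python3 - <<'E'
import cv2
im=cv2.imread("pics/top0.png")
cv2.imwrite("pics/n.png",cv2.resize(im[186:224,166:210],None,fx=14,fy=14,interpolation=cv2.INTER_CUBIC))
E
```

```text
(no output)
```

View pics/n.png

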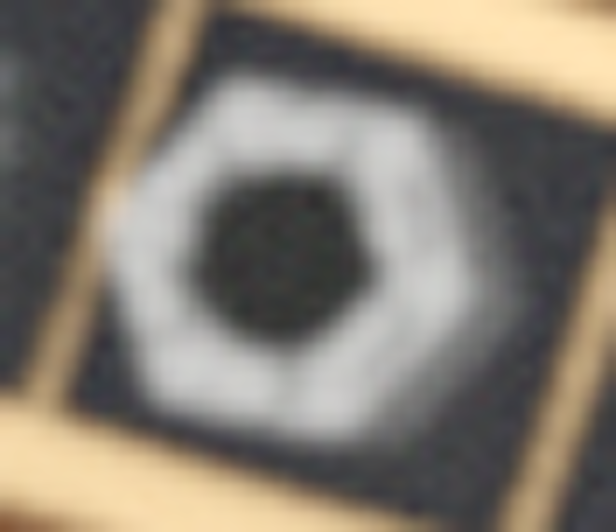

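The nut's flats have their normal at a yaw of about -9°, close to the board's x axis at -17°, so every part can be gripped across the row. I'll work out the first move.

```bash
cat > mv.py <<'E'
import numpy as np,sys
from scipy.spatial.transform import Rotation as R
from bench import readout
def to(pts,yaw=None):
    o=readout.get_obs();q=o["eef_rot"];r=R.from_quat([q[1],q[2],q[3],q[0]]);p=o["eef_pos"]
    y=r.as_matrix()[:,1];print("t",round(o["time_s"],2),"p",p.round(4),"yawy",np.degrees(np.arctan2(y[1],y[0])).round(2),"open",round(o["opening"],3),"F",np.round(o["wrist_force"],1))
    for t in pts: print(t,(r.inv().apply(np.array(t)-p)*1000).round(1))
    if yaw is not None:
        a=np.radians(yaw);Y=[np.cos(a),np.sin(a),0];Z=[0,0,-1];X=np.cross(Y,Z)
        print("rot",(r.inv()*R.from_matrix(np.c_[X,Y,Z])).as_rotvec().round(4))
E
python3 -c "
from mv import *
to([[.5345,.315,.2],[.5345,.315,.13]],-17)"
```

```text
t 0.1 p [0.1657 0.5501 0.2495] yawy 73.23 open 1.0 F [-0.3 -0.2  0.6]
[0.5345, 0.315, 0.2] [-421.  -118.6   49.6]
[0.5345, 0.315, 0.13] [-421.  -118.5  119.6]
rot [-1.4000e-03  1.0000e-03  1.5747e+00]
```

>>> play_rows(xyz=[[-42,-12,5],[-84,-24,10],[-126,-36,15],[-168,-48,20],[-210,-60,25],[-252,-72,30],[-294,-84,35],[-336,-95,40],[-380,-107,45],[-421,-118.5,50]], rot=[[0,0,0.157],[0,0,0.315],[0,0,0.472],[0,0,0.63],[0,0,0.787],[0,0,0.945],[0,0,1.102],[0,0,1.26],[0,0,1.417],[0,0,1.575]], grip=[1,1,1,1,1,1,1,0.8,0.8,0.8])

```text
time_s: 1.35
eef_pos: [0.5358, 0.3145, 0.1996]
eef_rot: [-0.0, 0.806, 0.593, -0.0]
wrist_force: [0.1, -0.2, -0.5]
opening: 0.799
grasp_force: 0.0
```

```bash
python3 -c "
from mv import *
to([[.5345,.315,.2],[.5345,.315,.058],[.5249,-.3021,.2]],-17)"
```

```text
t 1.35 p [0.5358 0.3145 0.1996] yawy -17.33 open 0.799 F [ 0.1 -0.2 -0.5]
[0.5345, 0.315, 0.2] [ 0.1 -1.4 -0.4]
[0.5345, 0.315, 0.058] [  0.2  -1.3 141.6]
[0.5249, -0.3021, 0.2] [-5.919e+02  1.733e+02 -3.000e-01]
rot [-0.0007  0.0005 -0.0057]
```

>>> play_rows(xyz=[[0,0,30],[0,0,60],[0,0,90],[0,0,110],[0,0,125],[0,0,135],[0,0,141],[0,0,141],[0,0,141],[0,0,141]], rot=[[0,0,0],[0,0,0],[0,0,0],[0,0,0],[0,0,0],[0,0,0],[0,0,0],[0,0,0],[0,0,0],[0,0,0]], grip=[0.8,0.8,0.8,0.8,0.8,0.8,0.8,0.8,0,0])

```text
time_s: 2.6
eef_pos: [0.5353, 0.3157, 0.06]
eef_rot: [0.0, 0.804, 0.595, 0.001]
wrist_force: [0.2, 0.5, 0.2]
opening: 0.38
grasp_force: 0.0
```

>>> play_rows(xyz=[[0,0,0],[0,0,0],[0,0,0],[0,0,0],[0,0,-10],[0,0,-30],[0,0,-60],[0,0,-90],[0,0,-120],[0,0,-120]], rot=[[0,0,0],[0,0,0],[0,0,0],[0,0,0],[0,0,0],[0,0,0],[0,0,0],[0,0,0],[0,0,0],[0,0,0]], grip=[0,0,0,0,0,0,0,0,0,0])

```text
time_s: 3.85
eef_pos: [0.5367, 0.3163, 0.1832]
eef_rot: [0.001, 0.804, 0.595, 0.003]
wrist_force: [0.3, 0.1, -2.2]
opening: 0.21
grasp_force: 58.8
```

```bash
python3 - <<'E'
from mv import *
to([[.5249,-.3021,.18],[.5249,-.3021,.05]],-17.6)
from bench import vision
import cv2
c=vision.camera("scene");cv2.imwrite("pics/s1.png",c["color"][...,::-1])
E
```

```text
t 3.85 p [0.5367 0.3163 0.1832] yawy -17.01 open 0.21 F [ 0.3  0.1 -2.2]
[0.5249, -0.3021, 0.18] [-594.8  169.6    1.7]
[0.5249, -0.3021, 0.05] [-595.4  168.9  131.7]
rot [ 0.0055 -0.0041  0.0103]
```

View pics/s1.png

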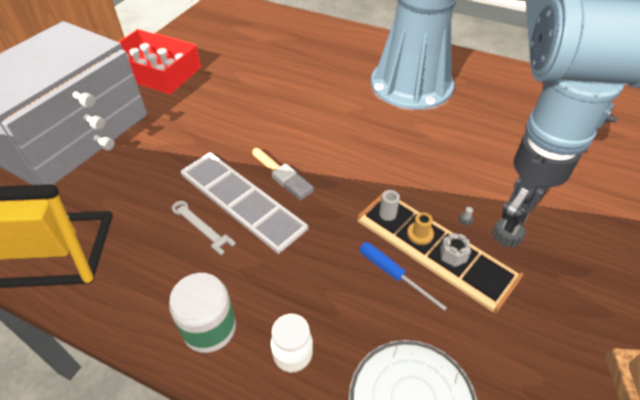

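The pinion hangs in the gripper at (508,232) and its tray is empty. I'll carry it to the right-hand bay.

>>> play_rows(xyz=[[-30,8,0],[-85,24,0],[-145,41,0],[-205,58,0],[-265,75,0],[-325,92,0],[-385,109,0],[-445,126,1],[-500,142,1],[-545,155,1]], rot=[[0,0,0],[0,0,0],[0,0,0],[0,0,0],[0,0,0],[0,0,0],[0,0,0],[0,0,0.005],[0,0,0.01],[0,0,0.01]], grip=[0,0,0,0,0,0,0,0,0,0])

```text
time_s: 5.15
eef_pos: [0.5222, -0.2527, 0.1764]
eef_rot: [-0.001, 0.807, 0.59, -0.0]
wrist_force: [-0.2, -0.2, -3.0]
opening: 0.209
grasp_force: 58.8
```

>>> play_rows(xyz=[[-25,7,0],[-40,11,10],[-50,14,30],[-50,14,55],[-50,14,80],[-50,14,95],[-50,14,105],[-50,14,105],[-50,14,105],[-50,14,105]], rot=[[0,0,0],[0,0,0],[0,0,0],[0,0,0],[0,0,0],[0,0,0],[0,0,0],[0,0,0],[0,0,0],[0,0,0]], grip=[0,0,0,0,0,0,0,0,0,0])

```text
time_s: 6.4
eef_pos: [0.5223, -0.3033, 0.0743]
eef_rot: [0.001, 0.807, 0.591, 0.0]
wrist_force: [0.5, -0.2, -2.6]
opening: 0.214
grasp_force: 58.8
```

```bash
python3 - <<'E'
from mv import *
to([[.5249,-.3021,.051],[.5249,-.3021,.0495]],-17.6)
from bench import vision
import cv2
c=vision.camera("top");cv2.imwrite("pics/t2.png",cv2.resize(c["color"][120:280,300:520,::-1],None,fx=3.6,fy=3.6,interpolation=cv2.INTER_CUBIC))
E
```

```text
t 6.4 p [ 0.5223 -0.3033  0.0743] yawy -17.59 open 0.214 F [ 0.5 -0.2 -2.6]
[0.5249, -0.3021, 0.051] [ 1.9  2.  23.3]
[0.5249, -0.3021, 0.0495] [ 1.9  2.  24.8]
rot [0.0017 0.0008 0.0002]
```

View pics/t2.png

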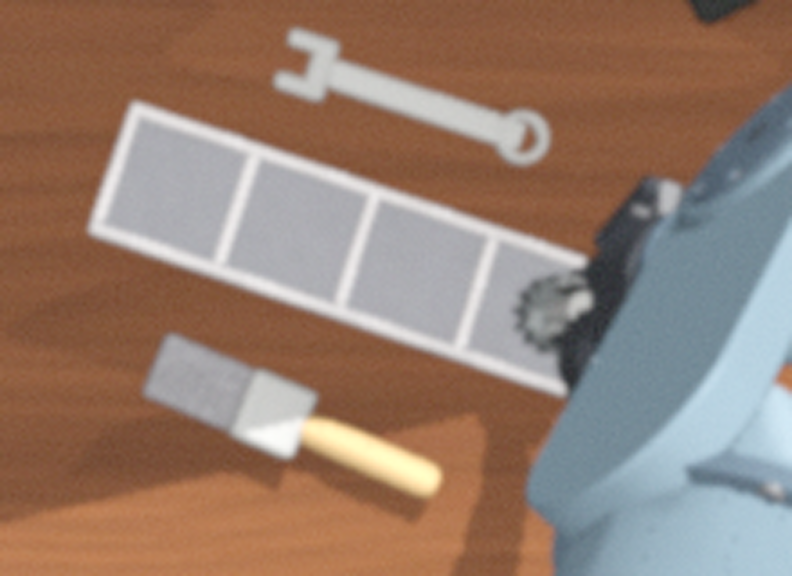

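The pinion is over the right-hand bay and about centred (wheel at (550,312)). I'll lower it gently.

>>> play_rows(xyz=[[1,1,5],[2,2,12],[2,2,17],[2,2,20],[2,2,22],[2,2,23],[2,2,23.5],[2,2,24],[2,2,24],[2,2,24]], rot=[[0,0,0],[0,0,0],[0,0,0],[0,0,0],[0,0,0],[0,0,0],[0,0,0],[0,0,0],[0,0,0],[0,0,0]], grip=[0,0,0,0,0,0,0,0,0,0])

```text
time_s: 7.7
eef_pos: [0.5243, -0.3016, 0.0509]
eef_rot: [0.0, 0.807, 0.591, -0.0]
wrist_force: [-5.7, 3.2, 9.8]
opening: 0.214
grasp_force: 60.2
```

The force reading shows contact with the floor at the expected height, so I'll release and rise.

>>> play_rows(xyz=[[0,0,-0.5],[0,0,-0.5],[0,0,-0.5],[0,0,-0.5],[0,0,-10],[0,0,-30],[0,0,-60],[0,0,-90],[0,0,-120],[0,0,-130]], rot=[[0,0,0],[0,0,0],[0,0,0],[0,0,0],[0,0,0],[0,0,0],[0,0,0],[0,0,0],[0,0,0],[0,0,0]], grip=[0.4,0.5,0.6,0.6,0.6,0.7,0.8,0.8,0.8,0.8])

```text
time_s: 8.95
eef_pos: [0.5256, -0.3025, 0.1831]
eef_rot: [0.003, 0.807, 0.591, 0.001]
wrist_force: [0.7, -0.1, 0.6]
opening: 0.805
grasp_force: 0.0
```

```bash
python3 - <<'E'
from mv import *
to([[.5152,.2465,.18]],-9)
E
```

```text
t 8.95 p [ 0.5256 -0.3025  0.1831] yawy -17.58 open 0.805 F [ 0.7 -0.1  0.6]
[0.5152, 0.2465, 0.18] [ 520.3 -175.7    1.1]
rot [ 0.0051  0.0026 -0.1498]
```

>>> play_rows(xyz=[[25,-8,0],[80,-27,0],[138,-47,0],[196,-66,0],[254,-86,0],[312,-105,0],[370,-125,0],[428,-145,0],[480,-162,1],[520,-175.5,1]], rot=[[0,0,0],[0,0,0],[0,0,-0.02],[0,0,-0.05],[0,0,-0.08],[0,0,-0.11],[0,0,-0.13],[0,0,-0.15],[0,0,-0.15],[0,0,-0.15]], grip=[0.9,0.9,0.9,0.9,0.9,0.9,0.9,0.9,0.9,0.9])

```text
time_s: 10.2
eef_pos: [0.5116, 0.2502, 0.1768]
eef_rot: [-0.001, 0.76, 0.65, -0.001]
wrist_force: [-0.0, -0.2, -0.0]
opening: 0.899
grasp_force: 0.0
```

>>> play_rows(xyz=[[0,0,0],[0,0,0],[0,0,20],[0,0,40],[0,0,60],[0,0,70],[0,0,80],[0,0,80],[0,0,80],[0,0,80]], rot=[[0,0,0],[0,0,0],[0,0,0],[0,0,0],[0,0,0],[0,0,0],[0,0,0],[0,0,0],[0,0,0],[0,0,0]], grip=[0.9,0.9,0.9,0.9,0.9,0.9,0.9,0.9,0.9,0.9])

```text
time_s: 11.45
eef_pos: [0.5146, 0.2474, 0.099]
eef_rot: [0.0, 0.76, 0.65, 0.001]
wrist_force: [0.6, -0.0, -0.3]
opening: 0.9
grasp_force: 0.0
```

```bash
python3 - <<'E'
from mv import *
to([[.5152,.2465,.046]],-9)
from bench import vision
import cv2
c=vision.camera("top");cv2.imwrite("pics/t3.png",cv2.resize(c["color"][120:280,300:520,::-1],None,fx=3.6,fy=3.6,interpolation=cv2.INTER_CUBIC))
E
```

```text
t 11.45 p [0.5146 0.2474 0.099 ] yawy -8.99 open 0.9 F [ 0.6 -0.  -0.3]
[0.5152, 0.2465, 0.046] [-0.8  0.7 53. ]
rot [ 0.0012 -0.0005  0.0002]
```

View pics/t3.png

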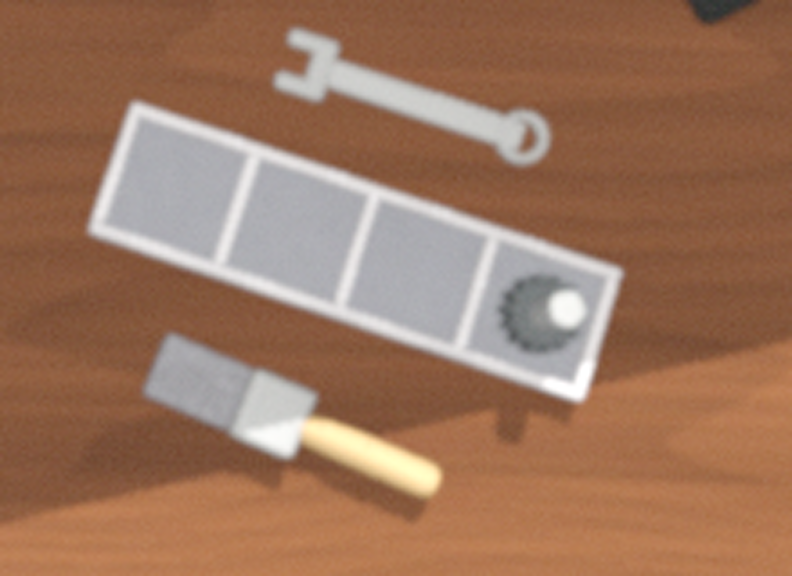

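The pinion stands upright, roughly centred in the right bay at (541,312). Now the nut.

>>> play_rows(xyz=[[0,0,15],[-0.5,0.5,30],[-0.5,0.5,42],[-0.5,0.5,50],[-0.5,0.5,53],[-0.5,0.5,53],[-0.5,0.5,53],[-0.5,0.5,53],[-0.5,0.5,53],[-0.5,0.5,53]], rot=[[0,0,0],[0,0,0],[0,0,0],[0,0,0],[0,0,0],[0,0,0],[0,0,0],[0,0,0],[0,0,0],[0,0,0]], grip=[0.9,0.9,0.9,0.9,0.9,0.9,0,0,0,0])

```text
time_s: 12.75
eef_pos: [0.5153, 0.2468, 0.0461]
eef_rot: [0.0, 0.76, 0.65, 0.001]
wrist_force: [0.2, 0.1, 6.4]
opening: 0.525
grasp_force: 63.8
```

>>> play_rows(xyz=[[0,0,0],[0,0,0],[0,0,0],[0,0,-3],[0,0,-12],[0,0,-30],[0,0,-60],[0,0,-90],[0,0,-120],[0,0,-130]], rot=[[0,0,0],[0,0,0],[0,0,0],[0,0,0],[0,0,0],[0,0,0],[0,0,0],[0,0,0],[0,0,0],[0,0,0]], grip=[0,0,0,0,0,0,0,0,0,0])

```text
time_s: 14.0
eef_pos: [0.5159, 0.247, 0.1785]
eef_rot: [0.001, 0.76, 0.65, 0.002]
wrist_force: [-0.3, -0.0, -3.0]
opening: 0.521
grasp_force: 63.1
```

```bash
python3 - <<'E'
from mv import *
to([[.5479,-.2297,.18]],-17.6)
E
```

```text
t 14.0 p [0.5159 0.247  0.1785] yawy -8.99 open 0.521 F [-0.3 -0.  -3. ]
[0.5479, -0.2297, 0.18] [-465.9  106.1   -1.9]
rot [ 0.0043 -0.0022  0.1503]
```

>>> play_rows(xyz=[[-25,6,0],[-75,17,0],[-125,28,0],[-175,40,0],[-225,51,0],[-275,62,0],[-325,74,0],[-375,85,0],[-425,97,0],[-466,106,0]], rot=[[0,0,0],[0,0,0],[0,0,0.02],[0,0,0.05],[0,0,0.08],[0,0,0.11],[0,0,0.13],[0,0,0.15],[0,0,0.15],[0,0,0.15]], grip=[0,0,0,0,0,0,0,0,0,0])

```text
time_s: 15.25
eef_pos: [0.5459, -0.2321, 0.1747]
eef_rot: [-0.0, 0.807, 0.59, -0.0]
wrist_force: [0.6, 0.9, -3.3]
opening: 0.521
grasp_force: 62.9
```

>>> play_rows(xyz=[[0,0,0],[0,0,0],[0,0,20],[0,0,50],[0,0,80],[0,0,100],[0,0,115],[0,0,120],[0,0,120],[0,0,120]], rot=[[0,0,0],[0,0,0],[0,0,0],[0,0,0],[0,0,0],[0,0,0],[0,0,0],[0,0,0],[0,0,0],[0,0,0]], grip=[0,0,0,0,0,0,0,0,0,0])

```text
time_s: 16.5
eef_pos: [0.5471, -0.2307, 0.0563]
eef_rot: [0.001, 0.807, 0.591, 0.0]
wrist_force: [0.1, 0.1, -3.1]
opening: 0.525
grasp_force: 62.8
```

```bash
python3 - <<'E'
from mv import *
to([[.5479,-.2297,.0375]],-17.6)
E
```

```text
t 16.5 p [ 0.5471 -0.2307  0.0563] yawy -17.6 open 0.525 F [ 0.1  0.1 -3.1]
[0.5479, -0.2297, 0.0375] [ 1.2  0.4 18.8]
rot [0.0018 0.0005 0.0001]
```

>>> play_rows(xyz=[[1,0.5,6],[1,0.5,11],[1,0.5,14],[1,0.5,16],[1,0.5,17],[1,0.5,18],[1,0.5,18.5],[1,0.5,19],[1,0.5,19],[1,0.5,19]], rot=[[0,0,0],[0,0,0],[0,0,0],[0,0,0],[0,0,0],[0,0,0],[0,0,0],[0,0,0],[0,0,0],[0,0,0]], grip=[0,0,0,0,0,0,0,0,0,0])

```text
time_s: 17.75
eef_pos: [0.5472, -0.2294, 0.0371]
eef_rot: [0.0, 0.807, 0.591, -0.0]
wrist_force: [-3.3, 1.3, 6.1]
opening: 0.527
grasp_force: 63.9
```

>>> play_rows(xyz=[[0,0,-0.5],[0,0,-0.5],[0,0,-0.5],[0,0,-0.5],[0,0,-10],[0,0,-30],[0,0,-60],[0,0,-90],[0,0,-120],[0,0,-140]], rot=[[0,0,0],[0,0,0],[0,0,0],[0,0,0],[0,0,0],[0,0,0],[0,0,0],[0,0,0],[0,0,0],[0,0,0]], grip=[0.65,0.75,0.8,0.8,0.8,0.8,0.8,0.8,0.8,0.8])

```text
time_s: 19.0
eef_pos: [0.5481, -0.2299, 0.18]
eef_rot: [0.002, 0.807, 0.591, 0.001]
wrist_force: [0.5, -0.5, 0.9]
opening: 0.801
grasp_force: 0.0
```

```bash
python3 - <<'E'
from mv import *
to([[.4952,.1755,.18]],-17)
E
```

```text
t 19.0 p [ 0.5481 -0.2299  0.18  ] yawy -17.58 open 0.801 F [ 0.5 -0.5  0.9]
[0.4952, 0.1755, 0.18] [ 370.5 -172.9   -1.1]
rot [ 0.0039  0.0012 -0.0102]
```

>>> play_rows(xyz=[[20,-9,0],[60,-28,0],[100,-47,0],[140,-65,0],[180,-84,0],[220,-103,0],[260,-121,0],[300,-140,0],[340,-159,0],[370.5,-173,0]], rot=[[0,0,0],[0,0,0],[0,0,0],[0,0,0],[0,0,0],[0,0,-0.01],[0,0,-0.01],[0,0,-0.01],[0,0,-0.01],[0,0,-0.01]], grip=[0.8,0.8,0.8,0.8,0.8,0.8,0.8,0.8,0.8,0.8])

```text
time_s: 20.25
eef_pos: [0.4921, 0.1786, 0.1758]
eef_rot: [-0.001, 0.803, 0.595, -0.0]
wrist_force: [0.3, -0.6, -0.6]
opening: 0.797
grasp_force: 0.0
```

>>> play_rows(xyz=[[0,0,0],[0,0,0],[0,0,20],[0,0,40],[0,0,60],[0,0,70],[0,0,80],[0,0,80],[0,0,80],[0,0,80]], rot=[[0,0,0],[0,0,0],[0,0,0],[0,0,0],[0,0,0],[0,0,0],[0,0,0],[0,0,0],[0,0,0],[0,0,0]], grip=[0.8,0.8,0.8,0.8,0.8,0.8,0.8,0.8,0.8,0.8])

```text
time_s: 21.5
eef_pos: [0.4947, 0.1762, 0.0969]
eef_rot: [0.0, 0.804, 0.595, 0.001]
wrist_force: [-0.2, 0.2, 0.2]
opening: 0.802
grasp_force: 0.0
```

```bash
python3 - <<'E'
from mv import *
to([[.4952,.1755,.047]],-17)
E
```

```text
t 21.5 p [0.4947 0.1762 0.0969] yawy -17.01 open 0.802 F [-0.2  0.2  0.2]
[0.4952, 0.1755, 0.047] [-0.5  0.6 49.9]
rot [ 0.0011 -0.0005 -0.0001]
```

>>> play_rows(xyz=[[0,0,15],[-0.5,0.5,30],[-0.5,0.5,40],[-0.5,0.5,47],[-0.5,0.5,50],[-0.5,0.5,50],[-0.5,0.5,50],[-0.5,0.5,50],[-0.5,0.5,50],[-0.5,0.5,50]], rot=[[0,0,0],[0,0,0],[0,0,0],[0,0,0],[0,0,0],[0,0,0],[0,0,0],[0,0,0],[0,0,0],[0,0,0]], grip=[0.8,0.8,0.8,0.8,0.8,0.8,0,0,0,0])

```text
time_s: 22.75
eef_pos: [0.495, 0.1755, 0.0469]
eef_rot: [0.0, 0.804, 0.595, 0.0]
wrist_force: [-0.9, 1.1, 6.2]
opening: 0.348
grasp_force: 59.3
```

>>> play_rows(xyz=[[0,0,0],[0,0,0],[0,0,0],[0,0,-3],[0,0,-12],[0,0,-30],[0,0,-60],[0,0,-90],[0,0,-120],[0,0,-130]], rot=[[0,0,0],[0,0,0],[0,0,0],[0,0,0],[0,0,0],[0,0,0],[0,0,0],[0,0,0],[0,0,0],[0,0,0]], grip=[0,0,0,0,0,0,0,0,0,0])

```text
time_s: 24.0
eef_pos: [0.4959, 0.1756, 0.1794]
eef_rot: [0.001, 0.804, 0.595, 0.002]
wrist_force: [0.4, 0.5, -2.6]
opening: 0.354
grasp_force: 59.5
```

```bash
python3 - <<'E'
from mv import *
to([[.5709,-.1572,.18]],-17.6)
E
```

```text
t 24.0 p [0.4959 0.1756 0.1794] yawy -17.02 open 0.354 F [ 0.4  0.5 -2.6]
[0.5709, -0.1572, 0.18] [-296.3  169.1   -0.4]
rot [ 0.0045 -0.002   0.0102]
```

>>> play_rows(xyz=[[-16,9,0],[-48,27,0],[-80,46,0],[-112,64,0],[-144,82,0],[-176,100,0],[-208,119,0],[-240,137,0],[-272,155,0],[-296,169,0]], rot=[[0,0,0],[0,0,0],[0,0,0],[0,0,0],[0,0,0],[0,0,0.01],[0,0,0.01],[0,0,0.01],[0,0,0.01],[0,0,0.01]], grip=[0,0,0,0,0,0,0,0,0,0])

```text
time_s: 25.25
eef_pos: [0.5684, -0.1594, 0.1745]
eef_rot: [-0.001, 0.807, 0.59, -0.001]
wrist_force: [0.1, 0.1, -3.5]
opening: 0.352
grasp_force: 59.6
```

>>> play_rows(xyz=[[0,0,0],[0,0,0],[0,0,20],[0,0,50],[0,0,80],[0,0,100],[0,0,115],[0,0,120],[0,0,120],[0,0,120]], rot=[[0,0,0],[0,0,0],[0,0,0],[0,0,0],[0,0,0],[0,0,0],[0,0,0],[0,0,0],[0,0,0],[0,0,0]], grip=[0,0,0,0,0,0,0,0,0,0])

```text
time_s: 26.5
eef_pos: [0.5703, -0.1575, 0.0573]
eef_rot: [0.001, 0.807, 0.591, 0.0]
wrist_force: [-0.1, 0.4, -3.2]
opening: 0.351
grasp_force: 59.7
```

```bash
python3 - <<'E'
from mv import *
to([[.5709,-.1572,.038]],-17.6)
E
```

```text
t 26.5 p [ 0.5703 -0.1575  0.0573] yawy -17.59 open 0.351 F [-0.1  0.4 -3.2]
[0.5709, -0.1572, 0.038] [ 0.4  0.5 19.3]
rot [0.0018 0.0003 0.0002]
```

>>> play_rows(xyz=[[0.5,0.5,6],[0.5,0.5,11],[0.5,0.5,14],[0.5,0.5,16],[0.5,0.5,17.5],[0.5,0.5,18.5],[0.5,0.5,19],[0.5,0.5,19.5],[0.5,0.5,19.5],[0.5,0.5,19.5]], rot=[[0,0,0],[0,0,0],[0,0,0],[0,0,0],[0,0,0],[0,0,0],[0,0,0],[0,0,0],[0,0,0],[0,0,0]], grip=[0,0,0,0,0,0,0,0,0,0])

```text
time_s: 27.75
eef_pos: [0.5702, -0.1568, 0.0379]
eef_rot: [0.0, 0.807, 0.591, -0.0]
wrist_force: [-5.6, 0.8, 8.1]
opening: 0.352
grasp_force: 60.5
```

>>> play_rows(xyz=[[0,0,-0.5],[0,0,-0.5],[0,0,-0.5],[0,0,-0.5],[0,0,-10],[0,0,-30],[0,0,-60],[0,0,-90],[0,0,-120],[0,0,-140]], rot=[[0,0,0],[0,0,0],[0,0,0],[0,0,0],[0,0,0],[0,0,0],[0,0,0],[0,0,0],[0,0,0],[0,0,0]], grip=[0.5,0.6,0.7,0.7,0.7,0.8,0.8,0.8,0.8,0.8])

```text
time_s: 29.0
eef_pos: [0.5711, -0.1572, 0.1805]
eef_rot: [0.002, 0.807, 0.591, 0.001]
wrist_force: [0.4, -0.1, -0.4]
opening: 0.8
grasp_force: 0.0
```

```bash
python3 - <<'E'
from mv import *
to([[.4738,.1018,.18]],-17)
E
```

```text
t 29.0 p [ 0.5711 -0.1572  0.1805] yawy -17.59 open 0.8 F [ 0.4 -0.1 -0.4]
[0.4738, 0.1018, 0.18] [ 217.5 -171.    -0.3]
rot [ 0.004   0.0007 -0.0102]
```

>>> play_rows(xyz=[[12,-9,0],[36,-28,0],[60,-47,0],[84,-66,0],[108,-85,0],[132,-104,0],[156,-123,0],[180,-142,0],[204,-160,0],[217.5,-171,0]], rot=[[0,0,0],[0,0,0],[0,0,0],[0,0,0],[0,0,0],[0,0,-0.01],[0,0,-0.01],[0,0,-0.01],[0,0,-0.01],[0,0,-0.01]], grip=[0.8,0.8,0.8,0.8,0.8,0.8,0.8,0.8,0.8,0.8])

```text
time_s: 30.25
eef_pos: [0.4713, 0.104, 0.1762]
eef_rot: [-0.0, 0.803, 0.595, -0.0]
wrist_force: [-0.0, -0.3, -0.1]
opening: 0.799
grasp_force: 0.0
```

>>> play_rows(xyz=[[0,0,0],[0,0,0],[0,0,20],[0,0,40],[0,0,60],[0,0,70],[0,0,80],[0,0,80],[0,0,80],[0,0,80]], rot=[[0,0,0],[0,0,0],[0,0,0],[0,0,0],[0,0,0],[0,0,0],[0,0,0],[0,0,0],[0,0,0],[0,0,0]], grip=[0.8,0.8,0.8,0.8,0.8,0.8,0.8,0.8,0.8,0.8])

```text
time_s: 31.5
eef_pos: [0.4734, 0.1023, 0.0974]
eef_rot: [0.0, 0.804, 0.595, 0.0]
wrist_force: [-0.2, -0.4, -0.0]
opening: 0.799
grasp_force: 0.0
```

```bash
python3 - <<'E'
from mv import *
to([[.4738,.1018,.048]],-17)
E
```

```text
t 31.5 p [0.4734 0.1023 0.0974] yawy -17.01 open 0.799 F [-0.2 -0.4 -0. ]
[0.4738, 0.1018, 0.048] [-0.4  0.5 49.4]
rot [ 0.0012 -0.0003 -0.0002]
```

>>> play_rows(xyz=[[0,0,15],[-0.5,0.5,30],[-0.5,0.5,40],[-0.5,0.5,47],[-0.5,0.5,49.5],[-0.5,0.5,49.5],[-0.5,0.5,49.5],[-0.5,0.5,49.5],[-0.5,0.5,49.5],[-0.5,0.5,49.5]], rot=[[0,0,0],[0,0,0],[0,0,0],[0,0,0],[0,0,0],[0,0,0],[0,0,0],[0,0,0],[0,0,0],[0,0,0]], grip=[0.8,0.8,0.8,0.8,0.8,0.8,0,0,0,0])

```text
time_s: 32.75
eef_pos: [0.4737, 0.1016, 0.048]
eef_rot: [0.0, 0.804, 0.595, 0.0]
wrist_force: [-1.6, 0.0, 5.7]
opening: 0.384
grasp_force: 59.4
```

>>> play_rows(xyz=[[0,0,0],[0,0,0],[0,0,0],[0,0,-3],[0,0,-12],[0,0,-30],[0,0,-60],[0,0,-90],[0,0,-120],[0,0,-130]], rot=[[0,0,0],[0,0,0],[0,0,0],[0,0,0],[0,0,0],[0,0,0],[0,0,0],[0,0,0],[0,0,0],[0,0,0]], grip=[0,0,0,0,0,0,0,0,0,0])

```text
time_s: 34.0
eef_pos: [0.4743, 0.1017, 0.1794]
eef_rot: [0.001, 0.804, 0.595, 0.001]
wrist_force: [0.5, -0.1, -2.9]
opening: 0.384
grasp_force: 59.9
```

```bash
python3 - <<'E'
from mv import *
to([[.5939,-.0848,.18]],-17.6)
E
```

```text
t 34.0 p [0.4743 0.1017 0.1794] yawy -17.01 open 0.384 F [ 0.5 -0.1 -2.9]
[0.5939, -0.0848, 0.18] [-1.433e+02  1.690e+02 -1.000e-01]
rot [ 0.0035 -0.001   0.0103]
```

>>> play_rows(xyz=[[-8,9,0],[-24,28,0],[-40,47,0],[-56,66,0],[-72,85,0],[-88,104,0],[-104,123,0],[-120,142,0],[-134,158,0],[-143.5,169,0]], rot=[[0,0,0],[0,0,0],[0,0,0],[0,0,0],[0,0,0],[0,0,0.01],[0,0,0.01],[0,0,0.01],[0,0,0.01],[0,0,0.01]], grip=[0,0,0,0,0,0,0,0,0,0])

```text
time_s: 35.25
eef_pos: [0.5935, -0.0863, 0.1772]
eef_rot: [-0.0, 0.807, 0.59, -0.0]
wrist_force: [-0.7, 0.2, -2.2]
opening: 0.388
grasp_force: 59.9
```

>>> play_rows(xyz=[[0,0,0],[0,0,0],[0,0,20],[0,0,50],[0,0,80],[0,0,100],[0,0,115],[0,0,120],[0,0,120],[0,0,120]], rot=[[0,0,0],[0,0,0],[0,0,0],[0,0,0],[0,0,0],[0,0,0],[0,0,0],[0,0,0],[0,0,0],[0,0,0]], grip=[0,0,0,0,0,0,0,0,0,0])

```text
time_s: 36.5
eef_pos: [0.5937, -0.0853, 0.0584]
eef_rot: [0.001, 0.807, 0.591, 0.001]
wrist_force: [0.3, -0.4, -1.8]
opening: 0.383
grasp_force: 60.0
```

```bash
python3 - <<'E'
from mv import *
to([[.5939,-.0848,.039]],-17.6)
E
```

```text
t 36.5 p [ 0.5937 -0.0853  0.0584] yawy -17.59 open 0.383 F [ 0.3 -0.4 -1.8]
[0.5939, -0.0848, 0.039] [ 0.6  0.  19.4]
rot [0.002  0.0001 0.0002]
```

>>> play_rows(xyz=[[0.5,0,6],[0.5,0,11],[0.5,0,14],[0.5,0,16],[0.5,0,17.5],[0.5,0,18.5],[0.5,0,19],[0.5,0,19.5],[0.5,0,19.5],[0.5,0,19.5]], rot=[[0,0,0],[0,0,0],[0,0,0],[0,0,0],[0,0,0],[0,0,0],[0,0,0],[0,0,0],[0,0,0],[0,0,0]], grip=[0,0,0,0,0,0,0,0,0,0])

```text
time_s: 37.75
eef_pos: [0.593, -0.0846, 0.039]
eef_rot: [0.0, 0.807, 0.591, -0.0]
wrist_force: [-5.3, 1.7, 7.7]
opening: 0.386
grasp_force: 60.9
```

>>> play_rows(xyz=[[0,0,-0.5],[0,0,-0.5],[0,0,-0.5],[0,0,-0.5],[0,0,-10],[0,0,-30],[0,0,-60],[0,0,-90],[0,0,-120],[0,0,-140]], rot=[[0,0,0],[0,0,0],[0,0,0],[0,0,0],[0,0,0],[0,0,0],[0,0,0],[0,0,0],[0,0,0],[0,0,0]], grip=[0.5,0.6,0.7,0.7,0.7,0.8,0.8,0.8,0.8,0.8])

```text
time_s: 39.0
eef_pos: [0.5939, -0.0848, 0.1811]
eef_rot: [0.002, 0.807, 0.591, 0.001]
wrist_force: [0.3, 0.1, 0.0]
opening: 0.799
grasp_force: 0.0
```

>>> play_rows(xyz=[[30,-10,0],[80,-30,0],[130,-50,0],[180,-70,0],[230,-90,0],[280,-110,0],[330,-130,0],[380,-140,0],[380,-140,0],[380,-140,0]], rot=[[0,0,0],[0,0,0],[0,0,0],[0,0,0],[0,0,0],[0,0,0],[0,0,0],[0,0,0],[0,0,0],[0,0,0]], grip=[0.8,0.8,0.8,0.8,0.8,0.8,0.8,0.8,0.8,0.8])

```text
time_s: 40.25
eef_pos: [0.5741, 0.3198, 0.1779]
eef_rot: [0.0, 0.807, 0.591, -0.0]
wrist_force: [-0.9, 0.1, 0.0]
opening: 0.797
grasp_force: 0.0
```

```bash
python3 - <<'E'
from bench import vision
import cv2
c=vision.camera("top");cv2.imwrite("pics/t4.png",cv2.resize(c["color"][140:240,315:485,::-1],None,fx=4.4,fy=4.4,interpolation=cv2.INTER_CUBIC))
c=vision.camera("scene");cv2.imwrite("pics/s4.png",c["color"][...,::-1])
E
```

```text
(no output)
```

View pics/t4.png

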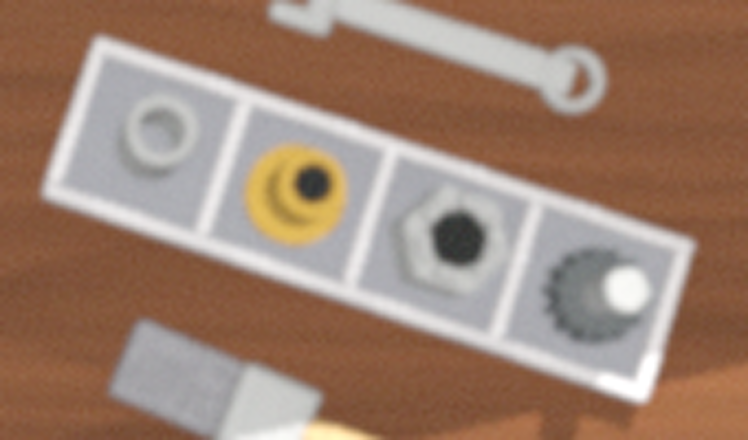

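View pics/s4.png

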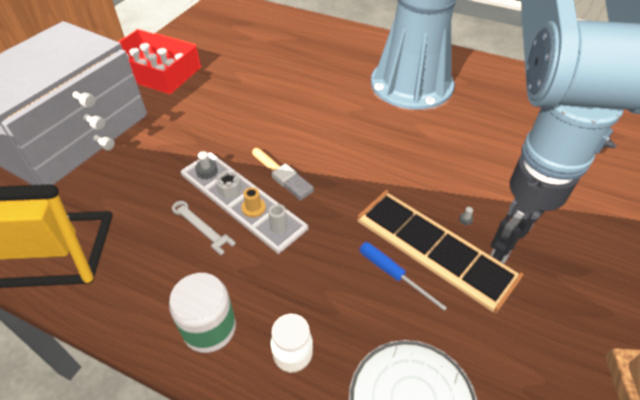

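All four parts stand upright and roughly centred in their bays. In the enlarged top view they run, left to right, sleeve (160,132), bush (295,193), nut (452,242) and pinion (592,295), which is the reverse of the board order.

```bash
python3 -c "
from bench import ctrl
print(ctrl.hand_in())"
```

```text
the job is handed in; nothing more can be done
None
```

The job is handed in: the last camera views show all four parts upright and about centred in the rack in reverse order (sleeve, bush, nut, pinion from left to right), after about 40 s of robot time; no verdict came back.

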